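Hold the engraved plate in the code reader, frosted end first, label up

TASK

Pick the green engraved plate up off its rest and hold its frosted end (the end with the small notched corner) in the gap of the red code reader: frosted end first through the open front, code label up, level and straight, centred under the lens and halfway between lamp and hood, touching no part of the reader. Do not knock the reader with the plate on the way in, and leave the tape roll, screwdriver, collet nut and carton where they are. Finish while still holding the plate there, still, in the gripper.

Things in the scene. Friction and masses are not known exactly. Their poses are not given: they have to be found in the camera images.
- plate: Acrylic plate 140 x 40 x 8 mm, 40 to 75 g, lying flat, label up, on the rest, any heading. 100 mm of its length are clear green, the last 40 mm frosted white with a black square code (21 mm) on the upper face only; one corner of this end is cut out, 10 x 10 mm. Origin: centre of its underside; x along its length to the frosted end, z up out of the label face; notch at +x -y.
- frosted_end (a point): Centre of the plate's frosted end, at mid thickness: 50 mm along the plate's +x from its centre, 20 mm from the frosted end's edge. It is brought to reader_focus. Axes as the plate.
- notch (a point): Middle of the cut-out corner of the plate, mid thickness: 65 mm along +x and 15 mm along -y from the plate's centre.
- clear_grip (a point): A good place to grip the plate across its 40 mm width: 22 mm from the edge of the clear end, mid thickness, 98 mm from frosted_end. The rest does not reach below it.
- rest: Fixed aluminium bar with rubber top on which the plate lies, 90 (its x) x 24 x 22 mm high; narrower than the plate, so that fingers can go down beside the plate's long edges. The plate lies along it within 0.1 rad, with its middle up to 8 mm off the rest's middle. Origin: centre of its underside.
- reader: Fixed red code reader. Origin: below its lens axis, at table level; x points from its open front into the gap, y left, z up. Red base x -55 to +95 mm, 120 mm wide, 20 mm high; black lamp box with a white disc, x -28 to +28 mm, top at 60 mm; white column behind, its face at x +60 mm.
- reader_mouth (a point): Middle of the reader's open front, 95 mm above the table, at the orange front edges (33 mm before reader_focus). The gap is 76 mm wide between two clear cheeks (reader x -30 to +30 mm, up to 130 mm high) and 65 mm high (lamp top at 60 mm, lens ring at 125 mm). It is entered along the reader's +x.
- reader_top (a point): Green dot on top of the black camera drum (48 mm across) on the lens axis, 207 mm above the table. The drum stands on the red hood, which is 100 mm wide, reader x -33 to +80 mm, underside at 130 mm, top at 175 mm.
- reader_focus (a point): Where the centre of the frosted end belongs: on the lens axis, midway in the gap, 95 mm above the table. Axes as the reader: the plate's x is to point along x.
- tape_roll: Bystander: roll of black tape lying flat, 84 mm across, 24 mm high. Origin: centre of its underside.
- screwdriver: Bystander: screwdriver with red handle, 170 mm long, lying on the table about crosswise to the robot's x. Origin near its middle, its x from handle to tip.
- collet_nut: Bystander: steel collet nut, 42 mm across, 24 mm high. Origin: centre of its underside.
- carton: Bystander: closed cardboard carton 70 x 100 x 50 mm high. Origin: centre of its underside.
Not all that is in view belongs to the job. Of the things that look like the plate, the largest one is meant.

How it is judged:
By the outcome, as a careful person would: the job done as asked, in the order asked, and still so for the second after the job is handed in, while the arm keeps its last pose, push and grip.
It also fails if it takes over 38 s, if anything falls off the work surface, if the arm or the gripper's body presses on something with over 40 N, if the wrist force passes 120 N, or if a joint passes its speed limit or range.

ROBOT

A 6-joint arm with a two-finger parallel gripper is mounted at the origin on the work surface. World frame = base frame: x ahead of the robot, y to its left, z up, the work surface at z = 0. Lengths are in m, angles in rad, forces in N, time in s.
With the tool pointing down it reaches from about 0.325 to 0.775 m from the base axis. Payload 9.3 kg.
Tool frame: the origin (TCP) lies between the finger pads; the fingertips stand 22 mm ahead of it and the grasp point (between the pads) lies 3 mm ahead of it; z points along the fingers, y is the line along which they close (so a half turn about z gives the same grasp; the last joint's range is limited). The gripper opens to 85 mm and grips with 20 to 120 N. Pads are 22 mm wide; open, the fingers measure 114 mm over their backs; the gripper's body (76 mm by 85 mm) begins 54 mm behind the grasp point. The pads swing forward as they close: fully open they stand 13 mm farther back than shut.
Start: joints at [1.036, 0.259, 0.021, 1.334, 0, 1.418], TCP at [0.205, 0.51, 0.253] pointing down, gripper open.
Joint ranges: [-3.04, 3.04], [-0.91, 1.82], [-1.04, 1.36], [-1.92, 1.95], [-1.52, 1.45], [-3.14, 3.14]. Speed limits (rad/s): [2.22, 2.22, 2.79, 3.14, 3.14, 3.14].

INTERFACE

Orientations are given as [roll, pitch, yaw] about the fixed x, y, z axes, in that order (R = Rz(yaw) Ry(pitch) Rx(roll)).
In Python, from station import arm, hand, vision gives the robot as it stands. Calls block until the motion is done:
- arm.move_ptp(position, orientation): joint-space move of the TCP to a pose.
- arm.line_to(position, velocity=0.15, rotation=None): straight line of the TCP; rotation=None keeps the orientation; velocity is the mean speed in m/s.
- arm.set_joints(angles): joint-space move.
- hand.release() and hand.grasp(): open the fingers fully, or close them until they stop; the grip force is fixed at half the most.
- arm.dwell(seconds).
- arm.inverse_kinematics(position, orientation): joint angles nearest the present ones, or None.
- arm.read_state(): the state.
- vision.camera(name): name is "scene" or "top" or "wrist"; returns a dict with "color" (384x512x3 uint8, blue, green, red), "camera_matrix" (3x3 intrinsics, pixels), "k1" (the pictures are not rectified: a ray, as slopes to the right and down, at radius r is drawn at 1 + k1 r^2 times it, then the intrinsics apply), "rvec" (rotation vector, rad) and "tvec" (3), from world to camera coordinates, as OpenCV has them; the wrist camera has in their place "hand_eye" (4x4, takes a point from camera to tool coordinates, whose origin is the TCP and whose axes are the flange's). Camera axes: x right, y down, z forward; pixel columns grow to the right and rows downward; lengths in m; the calibration is good to about 2 mm. A picture is of the moment at which its call begins: read the wrist's pose just before it. There is no depth.
A pose or a line that the arm cannot do raises arm.IKError and nothing moves.
- arm.finish_job(): hands the job in; it is judged then, once.
The state is a dict: "time_s": time; "joints": joint angles; "joint_vel": joint speeds; "joint_efforts": joint torques, N m; "tcp_pos": TCP position; "tool_rot": TCP orientation; "wrist_force": force on the tool from outside, world axes, zero at the start; "torque": the same for the moment, N m; "gripper_width": finger opening in m; "finger_force": force on a finger pad.
Only numpy, scipy, OpenCV 4.12 (cv2) and the standard library are available. Lean on these libraries where they do the work, as an engineer would, in place of code of your own. Each camera call takes 0.05 s, during which the arm holds its last target. There are 200 camera calls.

## Working session

There is one attempt and no reset: what is moved stays moved. The work goes in short steps, each a Python script; the robot and the scene stay as the last script left them, time stands still between calls to the robot, and variables do not carry over. Pictures are saved under pics/ and viewed, at most 10 in all, crops included, and the job is handed in when it is done.

```bash
mkdir -p pics; ls
cat > h.py <<'E'
import numpy as np, cv2
from station import arm, hand, vision
from scipy.spatial.transform import Rotation as Ro
def rt(c, st=None):
    """camera->world R, origin"""
    if 'rvec' in c and c['rvec'] is not None:
        R,_=cv2.Rodrigues(np.array(c['rvec'],float)); t=np.array(c['tvec'],float).ravel()
        return R.T, -R.T@t
    H=np.array(c['hand_eye']); T=np.eye(4); T[:3,:3]=Ro.from_euler('xyz',st['tool_rot']).as_matrix(); T[:3,3]=st['tcp_pos']
    W=T@H; return W[:3,:3],W[:3,3]
def rays(c,px,st=None):
    R,o=rt(c,st); K=np.array(c['camera_matrix']); 
    u=cv2.undistortPoints(np.array(px,float).reshape(-1,1,2),K,np.array([c['k1'],0,0,0,0],float)).reshape(-1,2)
    return o,(R@np.c_[u,np.ones(len(u))].T).T
def plane(c,px,z,st=None):
    o,d=rays(c,px,st); return o+d*((z-o[2])/d[:,2])[:,None]
def proj(c,P,st=None):
    R,o=rt(c,st); p=(np.atleast_2d(P)-o)@R; s=p[:,:2]/p[:,2:]; s=s*(1+c['k1']*(s**2).sum(1))[:,None]
    K=np.array(c['camera_matrix']); return s@K[:2,:2].T+K[:2,2]
E
python3 - <<'E'
from h import *
import pickle
st=arm.read_state(); print(st)
d={n:vision.camera(n) for n in('scene','top')}
pickle.dump(d,open('c.pkl','wb'))
for n in d: print(n,rt(d[n])[1],d[n]['camera_matrix'],d[n]['k1']); 
cv2.imwrite('pics/a_top.png',cv2.resize(d['top']['color'],(768,576))); cv2.imwrite('pics/a_scene.png',cv2.resize(d['scene']['color'],(768,576)))
E
```

```text
pics
{'time_s': 0.0, 'joints': array([1.03640777e+00, 2.59223374e-01, 2.07841543e-02, 1.33373655e+00,
       1.01104646e-06, 1.41816896e+00]), 'joint_vel': array([-1.00659219e-03, -5.67368720e-05,  9.14060246e-06, -1.06000765e-03,
       -1.45696770e-03,  1.33379270e-03]), 'joint_efforts': array([ 2.64101938e-03, -5.55640233e+01,  3.44533646e+01,  1.34988368e-02,
        6.82835480e-05,  3.07972493e-05]), 'tcp_pos': array([0.20479406, 0.51017941, 0.25265804]), 'tool_rot': array([-3.14022940e+00, -2.10722895e-04,  2.75983132e+00]), 'wrist_force': array([ 0.57920325,  0.32793813, -0.11958272]), 'torque': array([ 0.01002153, -0.05023252, -0.00808209]), 'finger_force': 0.0, 'gripper_width': 0.08571872468208261}
scene [1.36932762 0.33221809 0.85025071] [[493.37606809   0.         249.27520889]
 [  0.         493.37606809 190.26060077]
 [  0.           0.           1.        ]] 0.06816312553765191
top [ 0.51585907 -0.03187569  0.90132766] [[394.20141189   0.         256.82365896]
 [  0.         394.20141189 186.80182982]
 [  0.           0.           1.        ]] -0.09406948352271531
```

View pics/a_top.png

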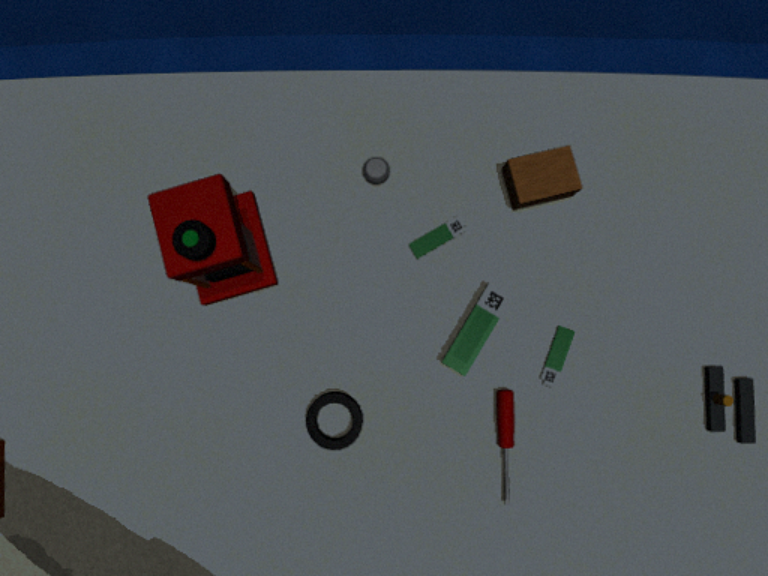

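View pics/a_scene.png

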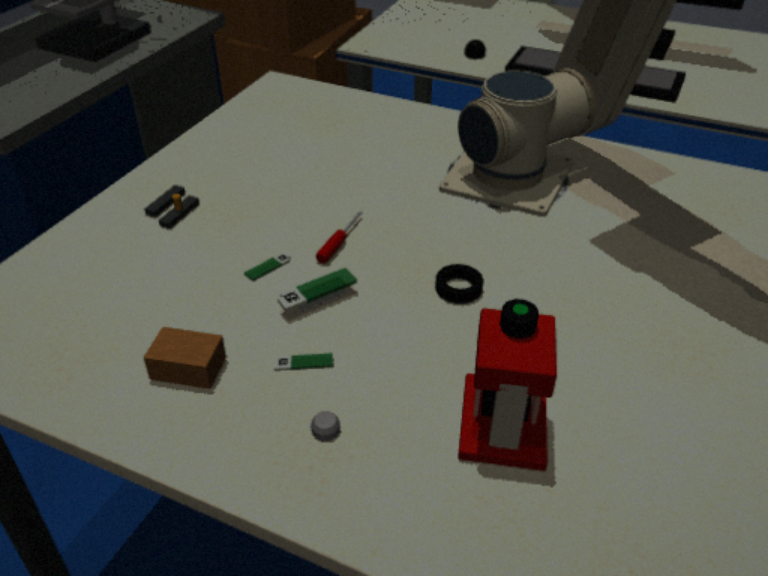

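The top view has three green candidates: (470,328) large, (437,238) small and (559,350) small. The large one at (470,328) is the plate: it is the biggest and stands raised on a rest, with its shadow offset. The reader is at (205,240) with its open front towards the robot (its column faces the scene camera).

```bash
cat > m.py <<'E'
from h import *
import pickle
d=pickle.load(open('c.pkl','rb'))
def comps(m,n=4):
    k,l,s,c=cv2.connectedComponentsWithStats(m.astype(np.uint8)); o=[i for i in np.argsort(-s[:,4]) if i][:n]
    return [(s[i,4],c[i],(l==i).astype(np.uint8)) for i in o]
for n in d:
    c=d[n]; hsv=cv2.cvtColor(c['color'],cv2.COLOR_BGR2HSV); H,S,V=cv2.split(hsv)
    g=(H>40)&(H<85)&(S>90)&(V>40)
    for a,ce,m in comps(g,5):
        print(n,'green',a,ce.round(1)*1.5, end=' ')
        r=cv2.minAreaRect(np.argwhere(m)[:,::-1].astype(np.float32)); P=plane(c,cv2.boxPoints(r),.03 if a>150 else .0)
        print(P[:,:2].round(3).tolist())
    red=((H<8)|(H>172))&(S>150)&(V>40)
    a,ce,m=comps(red,1)[0]
    if n=='top':
        m=cv2.morphologyEx(m,cv2.MORPH_CLOSE,np.ones((5,5)))
        ct=max(cv2.findContours(m,0,2)[0],key=cv2.contourArea)
        print('poly',(cv2.approxPolyDP(ct,3,True)[:,0]*1.5).tolist())
c=d['top']['color']; cv2.imwrite('pics/b.png',np.hstack([cv2.resize(c[180:260,280:390],None,fx=3.6,fy=4.5)[:360,:396],cv2.resize(c[110:210,90:190],(400,360))]))
# dot by two views
E
python3 m.py
```

```text
scene green 355 [325.8  283.05] [[0.544, -0.207], [0.454, -0.151], [0.486, -0.124], [0.572, -0.18]]
scene green 212 [311.25 360.  ] [[0.69, -0.133], [0.663, -0.076], [0.686, -0.064], [0.712, -0.12]]
scene green 143 [261.75 267.9 ] [[0.52, -0.334], [0.452, -0.31], [0.471, -0.288], [0.537, -0.312]]
scene green 59 [519.9 308.7] [[0.397, 0.137], [0.387, 0.158], [0.409, 0.164], [0.419, 0.143]]
top green 809 [469.8  339.75] [[0.483, -0.12], [0.568, -0.173], [0.547, -0.207], [0.463, -0.154]]
top green 332 [559.2 348. ] [[0.476, -0.274], [0.536, -0.296], [0.527, -0.321], [0.468, -0.299]]
top green 310 [430.5 240.3] [[0.658, -0.074], [0.69, -0.128], [0.668, -0.141], [0.636, -0.087]]
top green 92 [189.6 237.9] [[0.687, 0.275], [0.687, 0.254], [0.661, 0.253], [0.661, 0.274]]
poly [[219.0, 174.0], [148.5, 195.0], [168.0, 276.0], [241.5, 255.0]]
```

View pics/b.png

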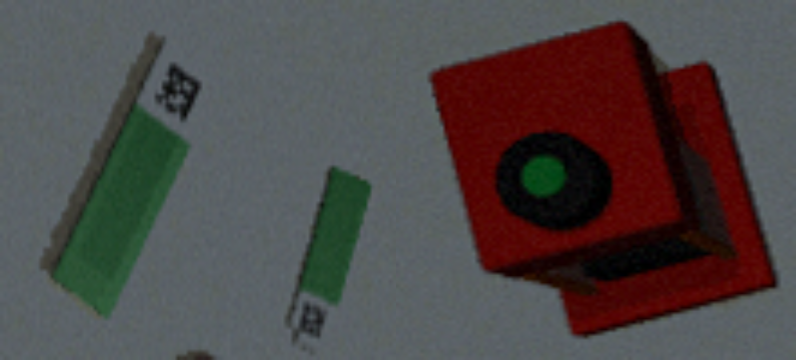

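The crop confirms the large plate on the left: frosted end with code at top right, raised with a shadow. On the right is the reader, with the green dot on the drum and the open front (orange edges) facing down in the picture.

Run:
```python
from h import *
import pickle
d=pickle.load(open('c.pkl','rb'))
px={'top':np.array([189.6,237.9])/1.5,'scene':np.array([519.9,308.7])/1.5}
L=[rays(d[n],px[n]) for n in px]
A=[];b=[]
for o,v in L:
    v=v[0]/np.linalg.norm(v[0]); M=np.eye(3)-np.outer(v,v); A.append(M); b.append(M@o)
print('dot tri',np.linalg.lstsq(np.vstack(A),np.hstack(b),rcond=None)[0])
for n in px: print(n,plane(d[n],px[n],.207))
# hood top from top view: fit lines on contour
c=d['top']; hsv=cv2.cvtColor(c['color'],cv2.COLOR_BGR2HSV); H,S,V=cv2.split(hsv)
P=plane(c,np.array([[219,174],[148.5,195],[168,276],[241.5,255]])/1.5,.175)[:,:2]; print(P, [np.linalg.norm(P[i]-P[i-1]) for i in range(4)],'ctr',P.mean(0))
for a,b_ in((2,1),(3,0)): v=P[b_]-P[a]; print('yaw',np.arctan2(v[1],v[0]))
for a,b_ in((0,1),(3,2)): v=P[b_]-P[a]; print('yaw',np.arctan2(v[1],v[0])-np.pi/2)
# plate grip hover
st=arm.read_state(); y=-0.557
for yy in (y,y+np.pi):
    for p in ([.4917,-.1486,.2],[.4917,-.1486,.029]): print(yy,arm.inverse_kinematics(p,[np.pi,0,yy]))
for yy in (.23,.23+np.pi):
    for x in (-.098,-.2): print(yy,arm.inverse_kinematics([.655+x*np.cos(.23),.244+x*np.sin(.23),.098],[np.pi,0,yy]))
c=vision.camera('wrist'); print(np.array(c['hand_eye']).round(3),c['camera_matrix'])
```

```text
dot tri [0.63787251 0.19535085 0.20744955]
top [[0.63774513 0.19610614 0.207     ]]
scene [[0.63775584 0.19472483 0.207     ]]
[[0.72525775 0.17168242]
 [0.69913822 0.26194664]
 [0.5954303  0.2326257 ]
 [0.62129454 0.14030173]] [np.float64(0.10859602534544419), np.float64(0.09396733239129335), np.float64(0.1077731371958218), np.float64(0.09587843241031709)] ctr [0.6602802  0.20163912]
yaw 0.27553488083043376
yaw 0.2931478247094764
yaw 0.2816739075299688
yaw 0.2731445584445109
-0.557 [-0.45696878  0.21899394 -0.16965239  1.18215     0.         -3.04156143]
-0.557 [-0.45696878  0.37018123 -0.44261161  0.75800349  0.         -3.04156143]
2.584592653589793 [-0.45696878  0.21899394 -0.16965239  1.18215     0.          0.10003122]
2.584592653589793 [-0.45696878  0.37018123 -0.44261161  0.75800349  0.          0.10003122]
0.23 [ 0.23780459  0.42856003 -0.13183369  1.01040261  0.         -3.13378806]
0.23 [ 0.23941566  0.27572225 -0.37409061  0.92098347  0.         -3.13217699]
3.371592653589793 [ 0.23780459  0.42856003 -0.13183369  1.01040261  0.          0.00780459]
3.371592653589793 [ 0.23941566  0.27572225 -0.37409061  0.92098347  0.          0.00941566]
[[-0.001 -0.962 -0.272  0.069]
 [ 1.    -0.001  0.    -0.002]
 [-0.    -0.272  0.962 -0.121]
 [ 0.     0.     0.     1.   ]] [[300.7455248    0.         256.59022732]
 [  0.         300.7455248  196.85122631]
 [  0.           0.           1.        ]]
```

Run:
```python
from h import *
import pickle
arm.move_ptp([.4917,-.1486,.25],[np.pi,0,np.pi-.557])
st=arm.read_state(); c=vision.camera('wrist'); pickle.dump((st,c),open('w1.pkl','wb'))
print(st['time_s'],st['tcp_pos'],st['tool_rot'])
H,S,V=cv2.split(cv2.cvtColor(c['color'],cv2.COLOR_BGR2HSV))
g=((H>40)&(H<85)&(S>90)&(V>40)).astype(np.uint8)
k,l,s,ce=cv2.connectedComponentsWithStats(g); i=1+np.argmax(s[1:,4])
P=plane(c,np.argwhere(l==i)[:,::-1],.030,st)[:,:2]
r=cv2.minAreaRect((P*1000).astype(np.float32)); print(s[i],r,cv2.boxPoints(r).round(1).tolist())
cv2.imwrite('pics/c.png',cv2.resize(c['color'],(768,576)))
```

```text
2.6917 [ 0.49187063 -0.14792927  0.25004749] [3.14145964e+00 1.88309456e-05 2.58560939e+00]
[ 238  156   34   81 2589] ((513.7103271484375, -166.25477600097656), (38.00666046142578, 97.97021484375), 58.06955337524414) [[462.1000061035156, -156.5], [545.2000122070312, -208.3000030517578], [565.2999877929688, -176.0], [482.20001220703125, -124.19999694824219]]
```

View pics/c.png

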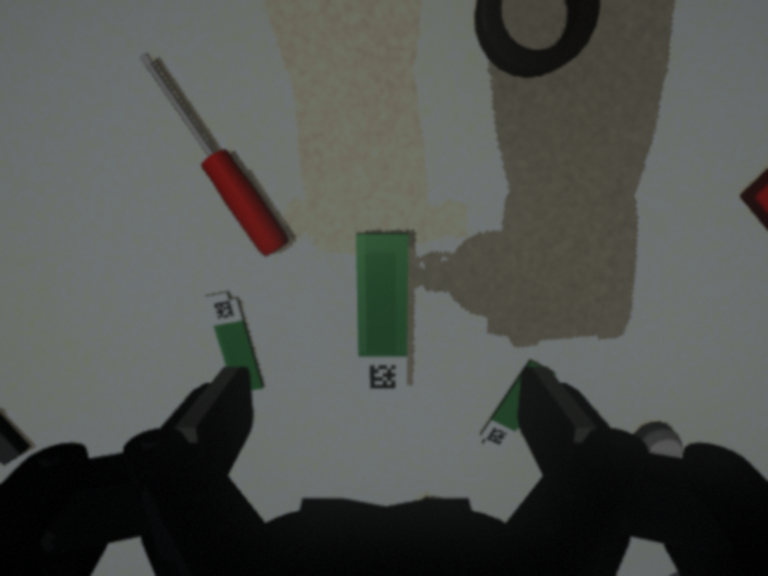

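Run:
```python
from h import *
import pickle
arm.move_ptp([.4905,-.1502,.08],[np.pi,0,np.pi-.557])
arm.line_to([.4905,-.1502,.029],.08)
hand.grasp(); s=arm.read_state(); print(s['gripper_width'],s['finger_force'],s['wrist_force'],s['time_s'])
arm.line_to([.4905,-.1502,.13],.08)
yr=.281; a=np.array([.6378,.1954]); u=np.array([np.cos(yr),np.sin(yr)])
arm.move_ptp([*(a-.210*u),.098],[np.pi,0,np.pi+yr])
s=arm.read_state(); print(s['gripper_width'],s['finger_force'],s['wrist_force'],s['torque'],s['time_s'],s['tcp_pos'],s['tool_rot'])
c={n:vision.camera(n) for n in('wrist','scene','top')}; pickle.dump((s,c),open('w2.pkl','wb'))
cv2.imwrite('pics/d.png',np.vstack([np.hstack([cv2.resize(c['wrist']['color'],(400,300)),cv2.resize(c['top']['color'],(400,300))]),cv2.resize(c['scene']['color'][150:330,260:500],(400,300)).repeat(1,1) if 0 else np.hstack([cv2.resize(c['scene']['color'][130:340,240:520],(400,300)),cv2.resize(c['top']['color'][90:240,80:280],(400,300))])]))
```

```text
0.038918469966396085 59.871089458465576 [-1.03477052  0.84100938  4.78236842] 4.75
0.03856608676344763 60.18094539642334 [-0.22883981 -0.01370279 -0.19128031] [0.01809742 0.05942207 0.0045179 ] 7.3 [0.4366687  0.13662572 0.0981188 ] [-3.14121535e+00  4.76229843e-04 -2.86214766e+00]
```

View pics/d.png

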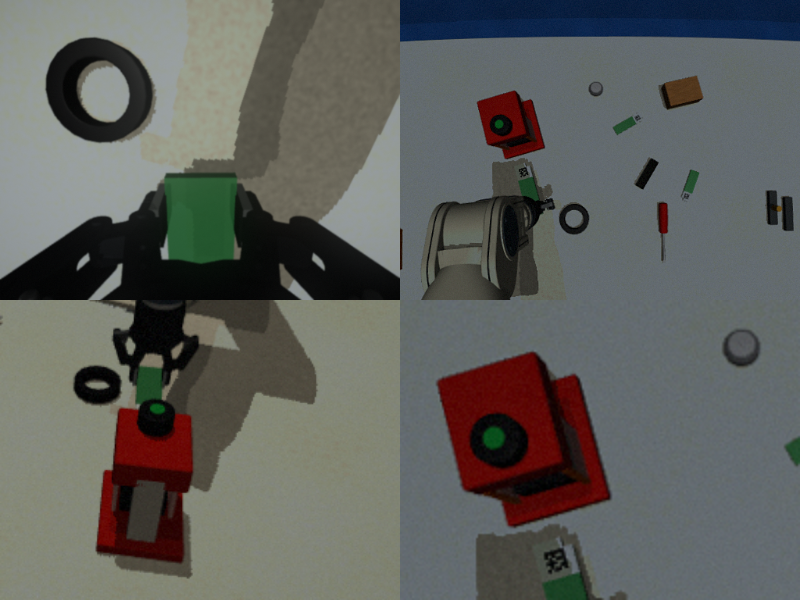

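The plate is held square in the gripper, with its code visible in front of the reader's mouth (top-view crop, (555,560)). I'll raise it so that the scene and top cameras can both see the code, and check level and offset.

Run:
```python
from h import *
import pickle
p=arm.read_state()['tcp_pos'].copy()
arm.line_to([.4360,.1372,.25],.15); arm.dwell(.2)
s=arm.read_state(); c={n:vision.camera(n) for n in('wrist','scene','top')}; pickle.dump((s,c),open('w3.pkl','wb'))
print(s['time_s'],s['tcp_pos'],s['tool_rot'])
yr=s['tool_rot'][2]-np.pi; u=np.array([np.cos(yr),np.sin(yr),0]); out=[]
for n in('scene','top'):
    q=proj(c[n],s['tcp_pos']+u*.098+[0,0,.001])[0]; print(n,q); x,y=q.astype(int)
    out.append(cv2.resize(c[n]['color'][y-30:y+30,x-30:x+30],(400,400),interpolation=cv2.INTER_CUBIC))
im=np.hstack(out); cv2.imwrite('pics/e.png',np.clip(im*2.,0,255).astype(np.uint8))
```

```text
8.8167 [0.43578898 0.13717414 0.24939708] [ 3.14141968e+00 -1.14075541e-03 -2.86057810e+00]
scene [350.25644955 154.45094063]
top [135.10292534 218.20074621]
```

View pics/e.png

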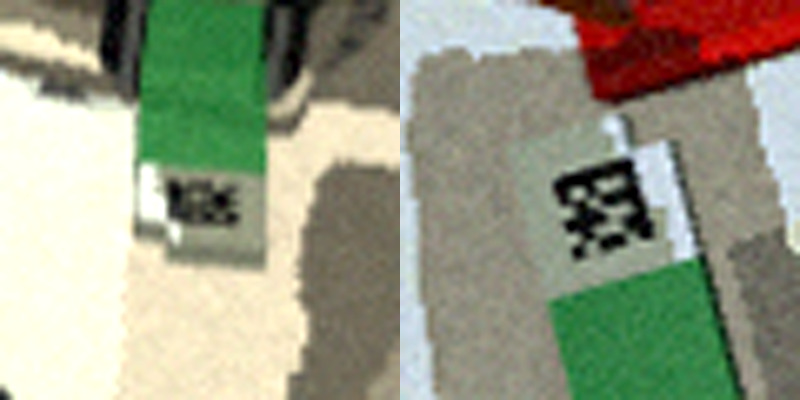

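Run:
```python
from h import *
import pickle
s,c=pickle.load(open('w3.pkl','rb'))
o={'scene':np.array([320,124]),'top':np.array([105,188])}
pts={'by+':((266,174),(152,300)),'by-':((137,165),(300,260)),'code':((202,203),(206,209)),'end y+':((266,241),(115,143))}
yr=s['tool_rot'][2]+np.pi; R=np.array([[np.cos(yr),np.sin(yr),0],[-np.sin(yr),np.cos(yr),0],[0,0,1]])
print('yaw',yr)
for k,v in pts.items():
    A=[];b=[];L=[]
    for n,p in zip(('scene','top'),v):
        q=o[n]+(np.array(p)+.5)/6.667-.5; oo,d=rays(c[n],q); d=d[0]/np.linalg.norm(d[0]); M=np.eye(3)-np.outer(d,d); A.append(M); b.append(M@oo); L.append((oo,d))
    X=np.linalg.lstsq(np.vstack(A),np.hstack(b),rcond=None)[0]
    zt=s['tcp_pos'][2]+.001   # expected top face
    pl=[oo+d*((zt-oo[2])/d[2]) for oo,d in L]
    print(k,(R@(X-s['tcp_pos'])*1000).round(1),'on plane:',[(R@(x-s['tcp_pos'])*1000).round(1)[:2] for x in pl],'res',[np.linalg.norm((A[i]@X-b[i]))*1000 for i in (0,1)])
# wrist: clear end of the plate
w=c['wrist']; H,S,V=cv2.split(cv2.cvtColor(w['color'],cv2.COLOR_BGR2HSV))
g=((H>40)&(H<85)&(S>90)&(V>40)).astype(np.uint8); k,l,st,ce=cv2.connectedComponentsWithStats(g); i=1+np.argmax(st[1:,4])
px=np.argwhere(l==i)[:,::-1]; P=(plane(w,px,s['tcp_pos'][2]+.001,s)-s['tcp_pos'])@R.T*1000
print('x min pct',np.percentile(P[:,0],[0,1,3]),'y',np.percentile(P[:,1],[1,99]),st[i])
e=[px[px[:,0]==u][:,1].min() for u in range(225,290,8)]; print(e)
```

```text
yaw 0.2810145567172282
by+ [78.6 18.6  1.5] on plane: [array([77.9, 18.8]), array([78.7, 18.6])] res [np.float64(0.10545149789101278), np.float64(0.10545149789126929)]
by- [ 78.  -20.3   0.4] on plane: [array([ 79.1, -21. ]), array([ 77.9, -19.8])] res [np.float64(0.6861120920073903), np.float64(0.6861120920076087)]
code [96.7 -0.6  1.1] on plane: [array([96.6, -0.8]), array([96.7, -0.3])] res [np.float64(0.23405841599268107), np.float64(0.23405841599292004)]
end y+ [118.5  17.4   4.3] on plane: [array([113.6,  18.5]), array([119. ,  17.7])] res [np.float64(0.6672543543784577), np.float64(0.6672543543783434)]
x min pct [-24.32199012 -22.96615095 -22.05168397] y [-20.40887582  17.8819311 ] [ 211  224   92  113 9331]
[np.int64(227), np.int64(227), np.int64(226), np.int64(226), np.int64(226), np.int64(226), np.int64(224), np.int64(226), np.int64(226)]
```

The plate is level to within about 1 mm, and the green/white boundary lies at 78.3 mm as expected. The reader axis agrees from the dot and from the hood, so I'm inserting.

Run:
```python
from h import *
import pickle
yr=.281; a=np.array([.6377,.1953]); u=np.array([np.cos(yr),np.sin(yr)]); n=np.array([-u[1],u[0]])
f=lambda x:[*(a+x*u+.0005*n),.098]
o=[np.pi,0,np.pi+yr]
arm.line_to(f(-.210),.12,rotation=o)
arm.line_to(f(-.098),.05); arm.dwell(.5)
s=arm.read_state(); print(s['time_s'],s['tcp_pos'],f(-.098),s['tool_rot'],s['wrist_force'],s['gripper_width'],s['finger_force'])
c={k:vision.camera(k) for k in('wrist','scene','top')}; pickle.dump((s,c),open('w4.pkl','wb'))
im=np.hstack([cv2.resize(c['scene']['color'][170:320,290:390],(300,450)),cv2.resize(c['top']['color'][100:250,80:230],(450,450))])
cv2.imwrite('pics/f.png',np.clip(im*1.8,0,255).astype(np.uint8))
```

```text
13.275 [0.54339469 0.16862009 0.09799401] [np.float64(0.5434050387034703), np.float64(0.16860336586597557), 0.098] [-3.14157334e+00 -2.53357198e-05 -2.86057933e+00] [-0.32176865  0.28033134 -0.77950341] 0.03878684607190963 60.18986105918884
```

View pics/f.png

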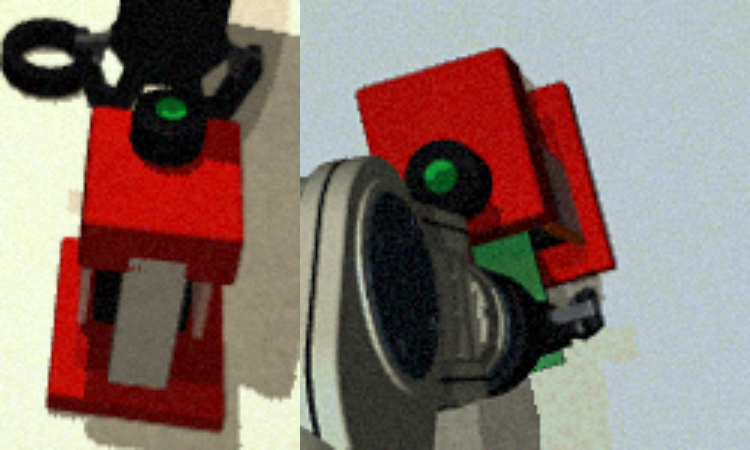

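The picture shows the plate's green part entering under the hood from the front (about (515,255)), with the gripper clear of the drum. Wrist force is near zero, so nothing is touching.

```bash
python3 -c "
from station import arm
print(arm.finish_job())"
```

```text
the job is handed in; nothing more can be done
None
```

The job is handed in at about 13 s: the gripper is holding the plate still, with its frosted end at the reader's focus, level and label up; wrist force stayed near zero, and the tape roll, screwdriver, collet nut and carton were left alone.

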